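# Demagnetise a watch movement in its pot

### The arm

A 6-joint arm with a two-finger parallel gripper is mounted at the origin on the work surface. World frame = base frame: x ahead of the robot, y to its left, z up, the work surface at z = 0. Lengths are in m, angles in rad, forces in N, time in s.
With the tool pointing down it reaches from about 0.425 to 0.95 m from the base axis. Payload 14.7 kg.
Tool frame: the origin (TCP) lies midway between the tips of the shut fingers; the grasp point (between the pads) lies 19 mm behind it; z points along the fingers, x is the direction in which the jaws open and shut, and the axes are right-handed (so a half turn about z gives the same grasp; the last joint's range is limited). The gripper opens to 85 mm and grips with 20 to 120 N. Pads are 22 mm wide; open, the fingers measure 114 mm over their backs; the gripper's body (76 mm by 85 mm) begins 54 mm behind the grasp point. The pads swing forward as they close: fully open they stand 13 mm farther back than shut.
Start: joints at [-1.149, 0.48, 1.596, -0, 1.065, -0.047], TCP at [0.294, -0.58, 0.231] pointing down, gripper open.
Joint ranges: [-2.75, 2.75], [-0.82, 2.05], [0.23, 2.67], [-1.56, 4.7], [0.09, 2.69], [-2.92, 2.92]. Speed limits (rad/s): [1.89, 1.89, 2.39, 3.01, 3.01, 3.01].

### API

Orientations are given as a unit quaternion [w, x, y, z].
In Python, from workcell import * gives the robot as it stands. The module is installed in compiled form; this text tells all that it offers.
- The arm moves only by the shell command python3 -m jog 'ROWS' [FORCE]. ROWS is JSON, a list of rows, each a list of 7 numbers: the closure, from 0 (fully open) to 1 (shut), then the shift along the tool's x, y, z in m, then the turn, a rotation vector about the tool's x, y, z in degrees. A call has 1 to 5 rows; each row shifts and turns the commanded pose from where the row before left it, along the tool's axes as they then stand; what a row does not reach is not made up. A row lasts 1/10 s, in which the tool goes at most 50 mm and 8.59 degrees, less where a joint would pass 70% of its speed; a pose out of reach is approached as far as the arm can. A call is refused whole if a number of a shift passes 0.05 or a number of a turn 8.59, either way. A call with a gripper value outside its range is refused whole. The fingers move at their own pace and stop on an object; FORCE is the grip in N (left out, the last holds). Time passes only in rows, so rows that do not move let the fingers close. It gives the time, the measured TCP pose, the force and the opening at its end, in the units of the state.
- state(): the state, without advancing time (a new reading comes with each control period).
- get_image(name): name is "scene" or "top"; returns the picture (400x640x3 uint8, red, green, blue); there is no depth.
- get_calibration(name): a dict with "fx", "fy", "cx", "cy" (pixels), "k1" (the pictures are not rectified: a ray, as slopes to the right and down, at radius r is drawn at 1 + k1 r^2 times it, then the intrinsics apply), "R" (3x3) and "t" (3): a world point X has camera coordinates R X + t. Camera axes: x right, y down, z forward; pixel columns grow to the right and rows downward; lengths in m; the calibration is good to about 2 mm. A picture is of the moment at which its call begins. get_calibration takes no time and is no camera call.
- sign_off(): hands the job in, once; it reports no verdict.
Trained networks look in the newest picture that a camera, given by its name, has taken for a name from the list of things; names that differ only in an ending like _2 or _b are one class to them, and where a whole thing is asked for, a point or a joint stands for the part that bears it (a point fixed in the world has none). Each returns a list of dicts, best first, with "p" (0 to 1); they miss things now and then, are a little off and sometimes report something else, mostly with a low value. They report only what shows in the picture. A call takes as long as a camera call. They do not tell look-alikes from the thing itself.
- find_in(camera, query): "rect" ([left, top, right, bottom] in pixels, round what is visible of it).
- silhouettes(camera, query): "mask" (400x640 bool, what is visible of it) and "rect" ([left, top, right, bottom] in pixels, round what is visible of it).
- place_of(camera, query): "uv" ([column, row] in pixels: a listed point, or the origin of a listed thing).
The state is a dict: "clock": time; "joint_positions": joint angles; "joint_velocities": joint speeds; "joint_torque": joint torques, N m; "tcp_pos": TCP position; "ee_rot": TCP orientation; "wrist_force": force on the tool from outside, world axes, zero at the start; "torque": the same for the moment, N m; "grip_width": opening from 0.0 (shut) to 1.0 (fully open).
Only numpy, scipy, OpenCV 4.12 (cv2) and the standard library are available. Lean on these libraries where they do the work, as an engineer would, in place of code of your own. Each camera call takes 0.05 s, during which the arm holds its last target.

### The job

The watch movement in the red-lidded pot has become magnetised: take that pot from the tray to the bench demagnetiser and press it squarely down on the middle of the sprung plate until the plate is fully home for a moment, which starts a timed run of the coil. Then, while the coil runs on, draw the pot slowly straight up out of the field and finish still gripping it, steady, level and directly above the plate with at least 10 cm of clear air under it; do not put it down or let go, the program ends while holding. Keep the pot upright throughout, and leave the other pots and the tools on the bench where they are.

Things in the scene. Friction and masses are not known exactly. Their poses are not given: they have to be found in the camera images.
- pot_red_mid (a point): The pot to treat: an upright closed round pot, 56 mm diameter and 50 mm tall, straight sides, clear lower wall with a brass watch movement inside, bright red knurled screw lid ring (top 16 mm). About 0.13 kg (0.09 to 0.18). This point is its centre, 25 mm above its underside; z points up out of the lid. The lid will not come off.
- pot_white_mid (a point): A bystander pot of the same size and make with a white lid ring; the point is its centre, 25 mm above its underside.
- pot_blue_mid (a point): A bystander pot of the same size and make with a blue lid ring; the point is its centre, 25 mm above its underside.
- tray: Fixed low dark tray, 150 mm (its x) by 270 mm (its y), with walls only 10 mm high and a 4 mm floor; origin at the centre of its underside, on the bench. The three pots stand in one row along its y axis, about 85 mm apart (29 mm gaps), in any order; across the row (its x) there is free room beside each pot.
- demag: Fixed bench demagnetiser: cream case 190 mm (its x) by 150 mm (its y), top at 52 mm above the bench, with a black round coil collar (114 mm diameter, top at 60 mm, copper winding showing) and in it the round sprung plate. Origin at the centre of its underside, on the bench; the strip with mains switch and green lamp is at its -x end, the plate's centre is 30 mm along its +x from the origin.
- plate_top (a point): Centre of the upper face of the demagnetiser's round plate (90 mm diameter, white plastic face with a thin dark blue ring of 62 mm, a little wider than a pot). At rest the plate's face is 76 mm above the bench; the point sinks with the plate. z points up.
- plate (a joint): How far the plate is pressed down: 0 at rest, 0.008 m fully home at its stop. The spring pushes back with about 5 N at the start and 10 N fully home, so the pot's own weight does not sink it; it springs back up when the pot is lifted.
- blower: Bystander: red rubber air blower standing upright, 54 mm diameter, 115 mm tall; origin at the centre of its underside.
- driver_stand: Bystander: round brown-grey stand, 68 mm diameter, with six small screwdrivers, 107 mm tall; origin at the centre of its underside.
- loupe: Bystander: black eye loupe, 38 mm diameter, 30 mm tall; origin at the centre of its underside.
- tweezers: Bystander: steel tweezers lying flat, 120 mm long; origin near the middle of their length.
- screwdriver: Bystander: screwdriver with a yellow handle lying flat, 130 mm long; origin near the middle of its length.
- dust_cover: Bystander: clear domed dust cover with a black knob, 72 mm diameter, 60 mm tall; origin at the centre of its underside.
There are look-alikes about, which are no part of the job. What is shaped like the part that bears pot_red_mid but pink is not meant.

How it is judged:
By the outcome, as a careful person would: the job done as asked, in the order asked, and still so for the second after the job is handed in, while the arm keeps its last pose, push and grip.
It also fails if it takes over 45 s, if anything falls off the work surface, if the arm or the gripper's body presses on something with over 40 N, if the wrist force passes 120 N, or if a joint passes its speed limit or range.

## Working session

There is one attempt and no reset: what is moved stays moved. The work goes in short steps, Python scripts to look and compute and a shell command to move; the robot and the scene stay as the last step left them, time stands still between calls to the robot, and variables do not carry over. Pictures are saved under pics/ and viewed, and the job is handed in when it is done.

```bash
mkdir -p pics; python3 - <<'E'
from workcell import *
import cv2
for n in ["scene","top"]:
    im=get_image(n); cv2.imwrite(f"pics/{n}0.png",im[:,:,::-1])
    c=get_calibration(n); print(n,c)
s=state(); print(s)
E
```

```text
scene {'fx': 451.14008623462774, 'fy': 451.14008623462774, 'cx': 325.38784274104154, 'cy': 197.53441555350665, 'k1': -0.04885165035443174, 'R': array([[-0.41737748,  0.90872742, -0.00324355],
       [ 0.74915375,  0.3420608 , -0.56724163],
       [-0.51435853, -0.2391838 , -0.82354503]]), 't': array([ 0.22640384, -0.40002589,  1.60845655])}
top {'fx': 443.03396316106335, 'fy': 443.03396316106335, 'cx': 324.967400806759, 'cy': 205.04934029971017, 'k1': -0.04838928690539048, 'R': array([[ 0.01447394, -0.9997611 , -0.01637805],
       [-0.9975028 , -0.01330495, -0.06936242],
       [ 0.06912794,  0.0173411 , -0.99745707]]), 't': array([0.01106173, 0.62241344, 1.39392874])}
{'clock': 0.1, 'joint_positions': array([-1.14861888e+00,  4.80787837e-01,  1.59680168e+00, -2.48093716e-07,
        1.06507463e+00, -4.66250934e-02]), 'joint_velocities': array([ 0.00014418, -0.00064982, -0.00065617,  0.00016688, -0.00042735,
        0.00014042]), 'joint_torque': array([ 2.43517234e-04, -9.52259731e+01, -4.31041789e+01, -1.18434682e-04,
        5.27559125e-03,  2.63624386e-06]), 'tcp_pos': array([ 0.29353992, -0.57954413,  0.23072784]), 'ee_rot': array([-3.01361317e-04,  8.52002944e-01, -5.23536719e-01, -4.42947050e-04]), 'wrist_force': array([-0.21299422,  0.27584694,  0.17494501]), 'torque': array([0.02657099, 0.03498107, 0.01397553]), 'grip_width': 0.9985654601803058}
```

View pics/scene0.png

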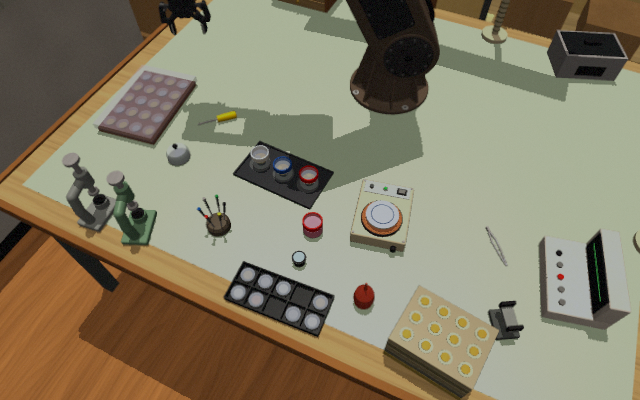

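View pics/top0.png

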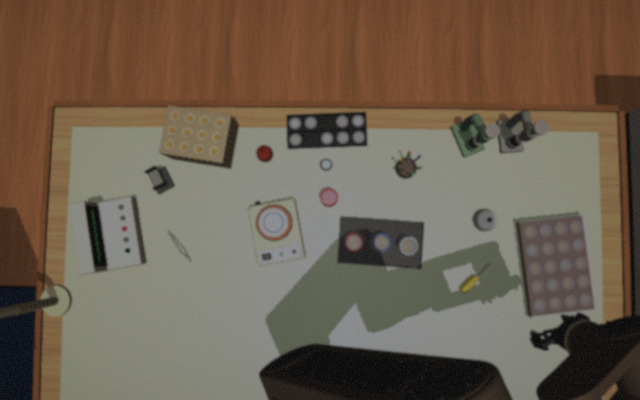

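```bash
cat > h.py <<'E'
from workcell import *
import numpy as np, cv2
def K(c): return np.array([[c['fx'],0,c['cx']],[0,c['fy'],c['cy']],[0,0,1.]])
def ray(cam,uv):
    c=get_calibration(cam)
    x=cv2.undistortPoints(np.array([[uv]],float),K(c),np.array([c['k1'],0,0,0,0.]))[0,0]
    d=c['R'].T@np.array([x[0],x[1],1.]); o=-c['R'].T@c['t']; return o,d/np.linalg.norm(d)
def at_z(cam,uv,z):
    o,d=ray(cam,uv); return o+d*(z-o[2])/d[2]
def tri(uvs):
    A=np.zeros((3,3));b=np.zeros(3);rs=[ray(c,u) for c,u in uvs]
    for o,d in rs:
        P=np.eye(3)-np.outer(d,d);A+=P;b+=P@o
    X=np.linalg.solve(A,b); return X,[np.linalg.norm((np.eye(3)-np.outer(d,d))@(X-o)) for o,d in rs]
def proj(cam,X):
    c=get_calibration(cam); p=c['R']@np.array(X)+c['t']; x=p[:2]/p[2]; x=x*(1+c['k1']*(x@x))
    return x*c['fx']+[c['cx'],c['cy']]
E
python3 - <<'E'
from h import *
get_image("scene");get_image("top")
H={'pot_red_mid':.029,'pot_white_mid':.029,'pot_blue_mid':.029,'plate_top':.076,'demag':0,'tray':0}
for q,z in H.items():
    for c in ["scene","top"]:
        for r in place_of(c,q)[:3]: print(q,c,np.round(r['uv'],1),round(r['p'],2),np.round(at_z(c,r['uv'],z),4))
a=get_image("scene");b=get_image("top")
A=cv2.resize(a[120:260,220:440],None,fx=3.4,fy=3.4,interpolation=cv2.INTER_CUBIC)
B=cv2.resize(b[170:280,230:440],None,fx=3.6,fy=3.6,interpolation=cv2.INTER_CUBIC)
cv2.imwrite("pics/cs.png",A[:,:,::-1]);cv2.imwrite("pics/ct.png",B[:,:,::-1])
E
```

```text
pot_red_mid scene [311.  224.6] 0.94 [0.6527 0.0069 0.029 ]
pot_red_mid scene [307.  178.9] 0.9 [ 0.5152 -0.0724  0.029 ]
pot_red_mid scene [284.3 175.4] 0.4 [ 0.5316 -0.1397  0.029 ]
pot_red_mid top [352.5 240.6] 0.69 [ 0.5103 -0.069   0.029 ]
pot_red_mid top [326.9 196.4] 0.64 [0.6494 0.0138 0.029 ]
pot_white_mid scene [219.8 226.7] 0.7 [ 0.7639 -0.2196  0.029 ]
pot_white_mid scene [179.1 152.8] 0.5 [ 0.589  -0.4796  0.029 ]
pot_white_mid top [407.3 243.7] 0.86 [ 0.5029 -0.2421  0.029 ]
pot_blue_mid scene [287.8 167. ] 0.85 [ 0.4989 -0.1449  0.029 ]
pot_blue_mid scene [217.6 120.8] 0.17 [ 0.4227 -0.4439  0.029 ]
pot_blue_mid top [384.5 244.1] 0.82 [ 0.5007 -0.1701  0.029 ]
plate_top scene [381.5 211.7] 0.7 [0.5622 0.1757 0.076 ]
plate_top top [405.6 167.2] 0.38 [ 0.7389 -0.2285  0.076 ]
demag scene [379.8 220.6] 0.56 [0.5436 0.1716 0.    ]
demag top [278.2 231.5] 0.9 [0.5358 0.1703 0.    ]
demag top [405.2 244.6] 0.16 [ 0.4995 -0.2402  0.    ]
tray scene [286.4 173.9] 0.92 [ 0.5051 -0.1489  0.    ]
tray top [381.5 241.6] 0.64 [ 0.5081 -0.1638  0.    ]
```

View pics/cs.png

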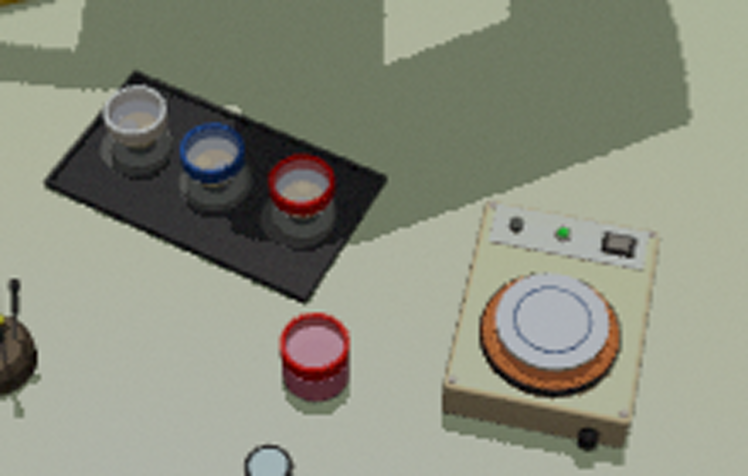

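View pics/ct.png

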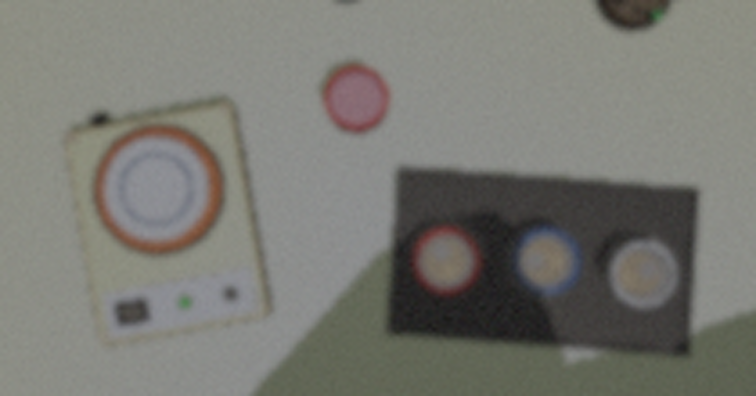

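```bash
cat >> h.py <<'E'
from scipy.optimize import minimize, least_squares
th=np.linspace(0,2*np.pi,60,endpoint=False)
def projm(cam,P):
    c=get_calibration(cam); p=P@c['R'].T+c['t']; x=p[:,:2]/p[:,2:]; r2=(x**2).sum(1,keepdims=True); x=x*(1+c['k1']*r2)
    return x*c['fx']+[c['cx'],c['cy']]
def cyl(x,y,r,zs): return np.vstack([np.c_[x+r*np.cos(th),y+r*np.sin(th),0*th+z] for z in zs])
def hullmom(pts):
    h=cv2.convexHull(pts.astype(np.float32)); m=cv2.moments(h); return np.array([m['m10']/m['m00'],m['m01']/m['m00']]),m['m00']
def fit_cyl(cam,mask,r,zs,x0):
    ys,xs=np.nonzero(mask); c,a=hullmom(np.c_[xs,ys].astype(float))
    f=lambda p: hullmom(projm(cam,cyl(p[0],p[1],r,zs)))[0]-c
    s=least_squares(f,x0,diff_step=1e-3); a2=hullmom(projm(cam,cyl(*s.x,r,zs)))[1]
    return s.x,c,a,a2
def biggest(m,near):
    n,l,st,ce=cv2.connectedComponentsWithStats(m.astype(np.uint8))
    best=min([i for i in range(1,n) if st[i,4]>25],key=lambda i:np.hypot(*(ce[i]-near))); return l==best
E
python3 - <<'E'
from h import *
for cam,nr,npl,nb in [("scene",(309,175),(382,214),(282,165)),("top",(354,242),(273,222),(382,242))]:
    im=get_image(cam).astype(int); R,G,B=im[...,0],im[...,1],im[...,2]
    v={}
    yy,xx=np.mgrid[:400,:640]
    m=((R-np.maximum(G,B))>(50 if cam=="scene" else 25))&(np.hypot(xx-nr[0],yy-nr[1])<18)
    print(cam,"red",fit_cyl(cam,m,.028,(.038,.054),[.51,-.07]))
    m=((B-R)>(30 if cam=="scene" else 20))&(np.hypot(xx-nb[0],yy-nb[1])<18)
    print(cam,"blue",fit_cyl(cam,m,.028,(.038,.054),[.5,-.15]))
    m=((R-B)>(40 if cam=="scene" else 25))&(R-G>20)&(np.hypot(xx-npl[0],yy-npl[1])<30)
    print(cam,"collar",m.sum(),[xx[m].min(),xx[m].max(),yy[m].min(),yy[m].max()])
    for t in (0,):
        # blue ring on plate
        mm=((B-R)>14)&(np.hypot(xx-npl[0],yy-npl[1])<16)
        ys,xs=np.nonzero(mm); print(mm.sum(), at_z(cam,cv2.fitEllipse(np.c_[xs,ys].astype(np.float32))[0],.076), cv2.fitEllipse(np.c_[xs,ys].astype(np.float32)))
    for q in ["plate"]:
        for r in silhouettes(cam,q)[:2]:
            mk=r['mask']; ys,xs=np.nonzero(mk); print(q,r['p'],r['rect'],mk.sum(),fit_cyl(cam,mk,.045,(.070,.076),[.56,.17]))
    print('white plate proj area',hullmom(projm(cam,cyl(.56,.17,.031,(.076,))))[1])
E
```

```text
scene red (array([ 0.50751227, -0.07151475]), array([308.19423077, 173.65641026]), 260.0, 288.76461348566227)
scene blue (array([ 0.50843959, -0.15808341]), array([281.99538867, 164.34782609]), 253.0, 278.6647844694089)
scene collar 333 [np.int64(361), np.int64(401), np.int64(201), np.int64(234)]
87 [0.56721151 0.17941887 0.076     ] ((382.12713623046875, 213.5985870361328), (18.75170135498047, 22.613752365112305), 101.14564514160156)
plate 0.91 [365.6, 200.7, 400.3, 229.2] 694 (array([0.56698579, 0.17911451]), array([381.96018793, 214.36028684]), 674.0, 779.8247150790412)
plate 0.68 [251.0, 145.1, 268.5, 173.0] 385 (array([ 0.52855394, -0.21784732]), array([260.12995896, 157.0620155 ]), 365.5, 602.9375942236511)
white plate proj area 346.8198375282809
top red (array([ 0.5064246 , -0.07153638]), array([353.60151803, 241.93358634]), 263.5, 258.2515767600853)
top blue (array([ 0.50989608, -0.16400495]), array([383.26596675, 241.22047244]), 190.5, 264.18711257120594)
top collar 291 [np.int64(257), np.int64(291), np.int64(205), np.int64(239)]Traceback (most recent call last):
  File "<stdin>", line 15, in <module>
cv2.error: OpenCV(4.12.0) /io/opencv/modules/imgproc/src/shapedescr.cpp:361: error: (-201:Incorrect size of input array) There should be at least 5 points to fit the ellipse in function 'fitEllipseNoDirect'
```

```bash
python3 - <<'E'
from h import *
for cam in ["top","scene"]:
    get_image(cam)
    for r in silhouettes(cam,"plate")[:3]:
        mk=r['mask']; print(cam,r['p'],np.round(r['rect']),mk.sum(),fit_cyl(cam,mk,.045,(.070,.076),[.56,.17]))
    for r in silhouettes(cam,"tray")[:1]:
        ys,xs=np.nonzero(r['mask']); rect=cv2.minAreaRect(np.c_[xs,ys].astype(np.float32))
        print("tray",rect,[np.round(at_z(cam,p,.01),3) for p in cv2.boxPoints(rect)])
print(at_z("top",(273.3,222.2),.076), at_z("top",(274,222),.060), at_z("scene",(381,217.5),.060))
E
```

```text
top 0.71 [260. 206. 291. 238.] 674 (array([0.56198195, 0.17751846]), array([273.14711934, 222.74305556]), 648.0, 675.6811063671485)
tray ((380.32940673828125, 242.21763610839844), (84.90302276611328, 46.24799346923828), 4.39870548248291) [array([ 0.441, -0.019,  0.01 ]), array([ 0.589, -0.028,  0.01 ]), array([ 0.571, -0.3  ,  0.01 ]), array([ 0.424, -0.289,  0.01 ])]
tray ((283.14434814453125, 173.17526245117188), (89.95967102050781, 44.06602478027344), 23.96249008178711) [array([ 0.583, -0.291,  0.01 ]), array([ 0.417, -0.324,  0.01 ]), array([ 0.443, -0.019,  0.01 ]), array([ 0.598, -0.006,  0.01 ])]
[0.56350526 0.17675356 0.076     ] [0.56461973 0.17672417 0.06      ] [0.57001574 0.17892658 0.06      ]
```

```bash
python3 -m jog '[[0,0,0,0,0,0,-8.5],[0,0,0,0,0,0,-8.5],[0,0,0,0,0,0,-8.5],[0,0,0,0,0,0,-8.5],[0,0,0,0,0,0,-8.5]]' 60
```

```text
clock: 1.85
tcp_pos: [0.2937, -0.5799, 0.2313]
ee_rot: [-0.0, 0.984, -0.176, -0.0]
wrist_force: [0.2, 0.2, -0.3]
grip_width: 1.001
```

```bash
python3 -m jog '[[0,0,0,0,0,0,-8.5],[0,0,0,0,0,0,-8.2],[0,0.0165,-0.047,0,0,0,0],[0,0.0165,-0.047,0,0,0,0],[0,0.0165,-0.047,0,0,0,0]]'; python3 -m jog '[[0,0.0165,-0.047,0,0,0,0],[0,0.0165,-0.047,0,0,0,0],[0,0.0165,-0.047,0,0,0,0],[0,0.0165,-0.047,0,0,0,0],[0,0.0165,-0.047,0,0,0,0]]';  python3 -m jog '[[0,0.0165,-0.047,0,0,0,0],[0,0.0165,-0.047,0,0,0,0],[0,0,0,0,0,0,0],[0,0,0,0,0,0,0]]'
```

```text
clock: 2.35
tcp_pos: [0.3529, -0.4412, 0.2312]
ee_rot: [-0.0, 0.999, -0.035, 0.0]
wrist_force: [0.7, -0.1, 0.8]
grip_width: 0.997
clock: 2.85
tcp_pos: [0.4517, -0.212, 0.2316]
ee_rot: [0.0, 0.999, -0.035, 0.0]
wrist_force: [1.2, -0.4, 0.2]
grip_width: 1.0
clock: 3.25
tcp_pos: [0.491, -0.1212, 0.2314]
ee_rot: [0.0, 0.999, -0.033, 0.0]
wrist_force: [-0.4, -0.3, 0.5]
grip_width: 1.002
```

```bash
python3 - <<'E'
from h import *
s=state();p=s['tcp_pos'];q=s['ee_rot'];from scipy.spatial.transform import Rotation as Ro
M=Ro.from_quat(q[[1,2,3,0]]).as_matrix();print(p,M)
print("to pot",M.T@(np.array([.507,-.0715,.010])-p))
a=get_image("scene");b=get_image("top")
u=proj("scene",p).astype(int)
A=cv2.resize(a[60:260,220:440],None,fx=3,fy=3,interpolation=cv2.INTER_CUBIC)
cv2.imwrite("pics/cs2.png",A[:,:,::-1]);cv2.imwrite("pics/t2.png",b[:,:,::-1]);print(u)
E
```

```text
[ 0.49096046 -0.1212025   0.23136268] [[ 9.97843848e-01 -6.56326436e-02  1.02612545e-04]
 [-6.56326230e-02 -9.97843836e-01 -1.92285775e-04]
 [ 1.15011519e-04  1.85136447e-04 -9.99999976e-01]]
to pot [ 0.01271739 -0.05068903  0.22135476]
[291 120]
```

View pics/cs2.png

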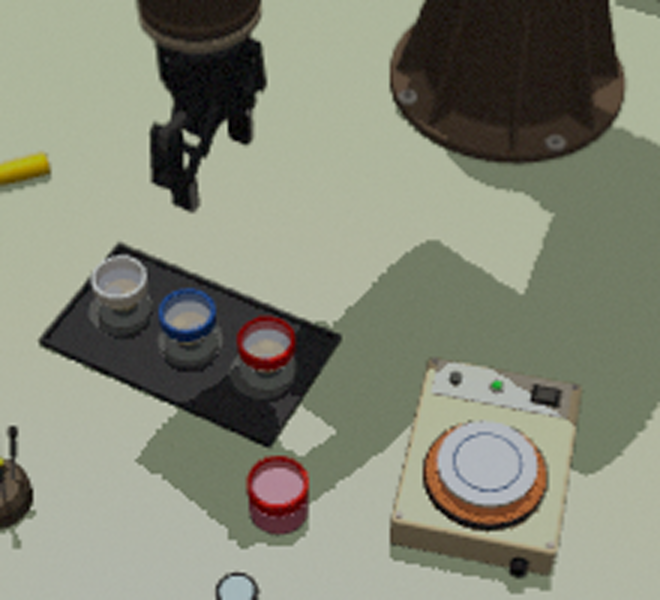

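The close crop shows the deep-red lid in the tray (crop 266,343 = scene 309,174) next to blue and white. The pink pot is outside the tray (scene 313,222), and the blower is at (364,296). I choose the one in the tray.

```bash
python3 -m jog '[[0,0.007,-0.025,0,0,0,0],[0,0.0055,-0.025,0,0,0,0],[0,0,0,0.04,0,0,0],[0,0,0,0.045,0,0,0],[0,0,0,0.045,0,0,0]]';python3 -m jog '[[0,0,0,0,0,0,0],[0,0,0,0,0,0,0]]'
python3 - <<'E'
from h import *
s=state();p=s['tcp_pos'];q=s['ee_rot'];from scipy.spatial.transform import Rotation as Ro
M=Ro.from_quat(q[[1,2,3,0]]).as_matrix();print(p)
print("to pot",M.T@(np.array([.507,-.0715,.010])-p))
a=get_image("scene");b=get_image("top")
A=cv2.resize(a[90:240,220:420],None,fx=4,fy=4,interpolation=cv2.INTER_CUBIC)
cv2.imwrite("pics/cs3.png",A[:,:,::-1])
cv2.imwrite("pics/t3.png",cv2.resize(b[190:290,290:450],None,fx=5,fy=5)[:,:,::-1])
E
```

```text
clock: 3.85
tcp_pos: [0.5066, -0.0748, 0.1004]
ee_rot: [0.0, 0.999, -0.035, 0.001]
wrist_force: [0.7, -0.5, -0.0]
grip_width: 1.0
clock: 4.05
tcp_pos: [0.506, -0.0744, 0.1017]
ee_rot: [-0.0, 0.999, -0.035, -0.001]
wrist_force: [0.4, 0.5, 0.7]
grip_width: 1.0
[ 0.50604934 -0.07436145  0.10165599]
to pot [ 0.00090638 -0.00290351  0.09165512]
```

View pics/cs3.png

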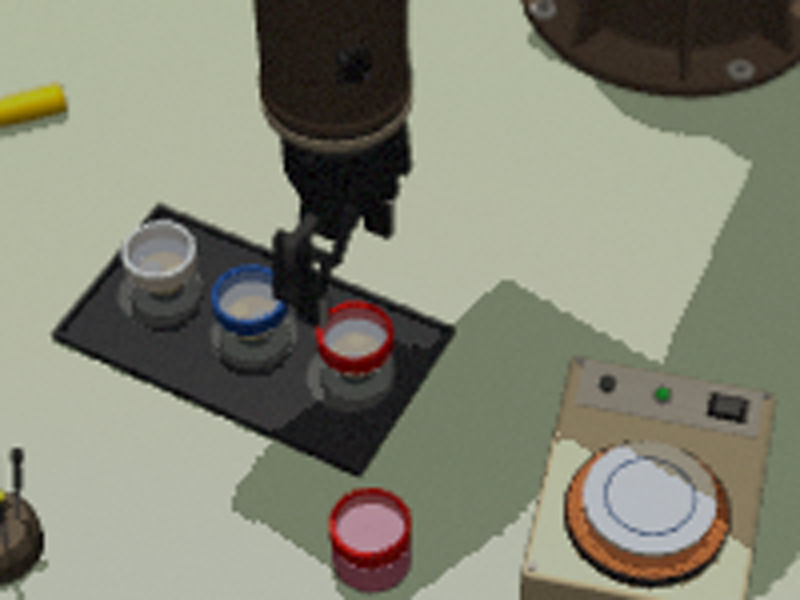

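View pics/t3.png

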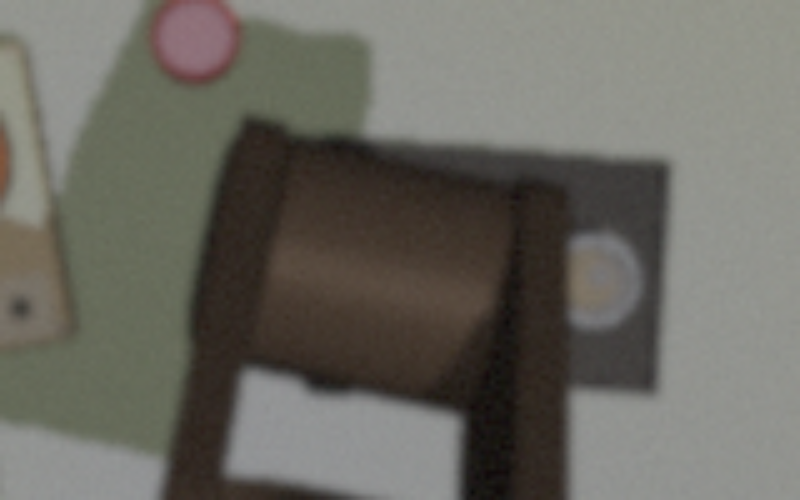

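```bash
python3 -m jog '[[0,0.001,-0.003,0.02,0,0,0],[0,0,0,0.03,0,0,0],[0,0,0,0.025,0,0,0],[0,0,0,0.015,0,0,0],[0,0,0,0,0,0,0]]' 60; python3 -m jog '[[0,0,0,0,0,0,0]]' 
python3 - <<'E'
from h import *
a=get_image("scene")
A=cv2.resize(a[110:230,230:390],None,fx=5,fy=5,interpolation=cv2.INTER_CUBIC)
cv2.imwrite("pics/cs4.png",A[:,:,::-1])
E
```

```text
clock: 4.65
tcp_pos: [0.5082, -0.0707, 0.0118]
ee_rot: [0.0, 0.999, -0.035, 0.0]
wrist_force: [-1.1, 0.5, 0.6]
grip_width: 1.004
clock: 4.75
tcp_pos: [0.5089, -0.0708, 0.013]
ee_rot: [0.0, 0.999, -0.034, 0.001]
wrist_force: [-0.1, -0.3, 0.3]
grip_width: 1.001
```

View pics/cs4.png

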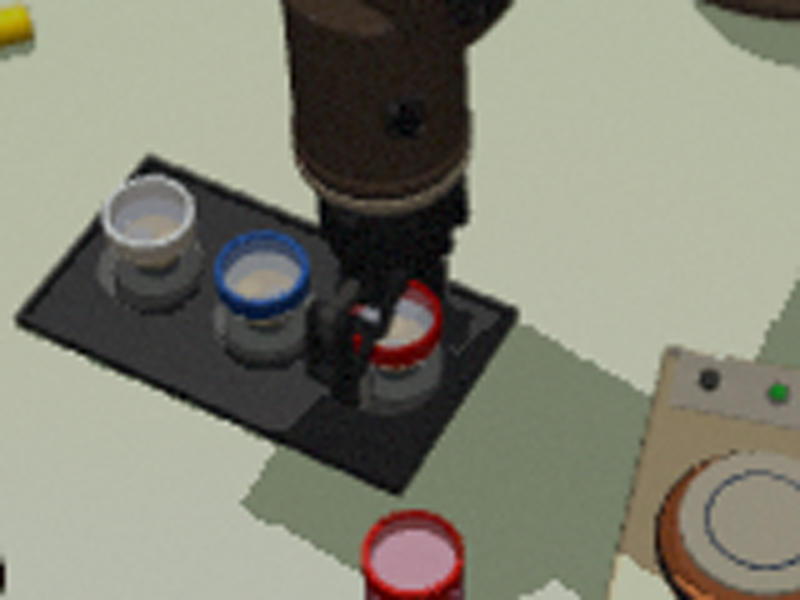

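```bash
python3 -m jog '[[1,0,0,0,0,0,0],[1,0,0,0,0,0,0],[1,0,0,0,0,0,0],[1,0,0,0,0,0,0],[1,0,0,0,0,0,0]]' 60; python3 -m jog '[[1,0,0,0,0,0,0],[1,0,0,0,0,0,0],[1,0,0,0,0,0,0]]'
python3 - <<'E'
from h import *
a=get_image("scene")
A=cv2.resize(a[110:230,230:390],None,fx=5,fy=5,interpolation=cv2.INTER_CUBIC)
cv2.imwrite("pics/cs5.png",A[:,:,::-1]); print(state()['tcp_pos'],state()['grip_width'])
E
```

```text
clock: 5.3
tcp_pos: [0.5083, -0.0705, 0.0125]
ee_rot: [0.0, 0.999, -0.034, 0.001]
wrist_force: [-3.0, 0.7, 18.7]
grip_width: 0.644
clock: 5.6
tcp_pos: [0.5083, -0.0705, 0.0125]
ee_rot: [0.0, 0.999, -0.034, 0.001]
wrist_force: [-2.4, 0.5, 20.1]
grip_width: 0.645
[ 0.50833771 -0.07046757  0.01252924] 0.6433748868868449
```

View pics/cs5.png

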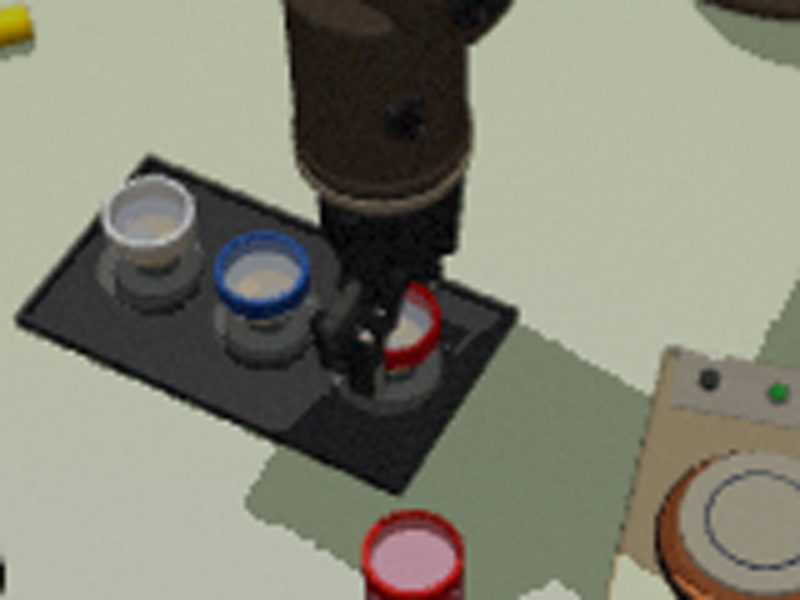

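```bash
python3 -m jog '[[1,0,0,-0.01,0,0,0],[1,0,0,-0.02,0,0,0],[1,0,0,-0.035,0,0,0],[1,0,0,-0.035,0,0,0],[1,0,0,-0.03,0,0,0]]'; python3 -m jog '[[1,0,0,-0.01,0,0,0],[1,0,0,0,0,0,0],[1,0,0,0,0,0,0]]'
python3 - <<'E'
from h import *
a=get_image("scene")
A=cv2.resize(a[60:260,220:440],None,fx=3.5,fy=3,interpolation=cv2.INTER_CUBIC)
cv2.imwrite("pics/cs6.png",A[:,:,::-1]); 
from scipy.spatial.transform import Rotation as Ro
s=state();p=s['tcp_pos'];q=s['ee_rot'];M=Ro.from_quat(q[[1,2,3,0]]).as_matrix();print(p,M)
print("to plate",M.T@(np.array([.565,.178,p[2]])-p))
E
```

```text
clock: 6.15
tcp_pos: [0.5077, -0.0703, 0.1436]
ee_rot: [0.0, 0.999, -0.034, 0.0]
wrist_force: [0.5, -0.2, -1.7]
grip_width: 0.644
clock: 6.45
tcp_pos: [0.5072, -0.0703, 0.1506]
ee_rot: [-0.0, 0.999, -0.034, -0.0]
wrist_force: [-0.4, 0.1, -1.2]
grip_width: 0.645
[ 0.5069173  -0.07021288  0.15016828] [[ 9.97634053e-01 -6.87258598e-02 -1.74721824e-03]
 [-6.87253678e-02 -9.97635559e-01  3.40135913e-04]
 [-1.76646318e-03 -2.19252953e-04 -9.99998416e-01]]
to plate [ 4.08867542e-02 -2.51617782e-01 -1.70570311e-05]
```

View pics/cs6.png

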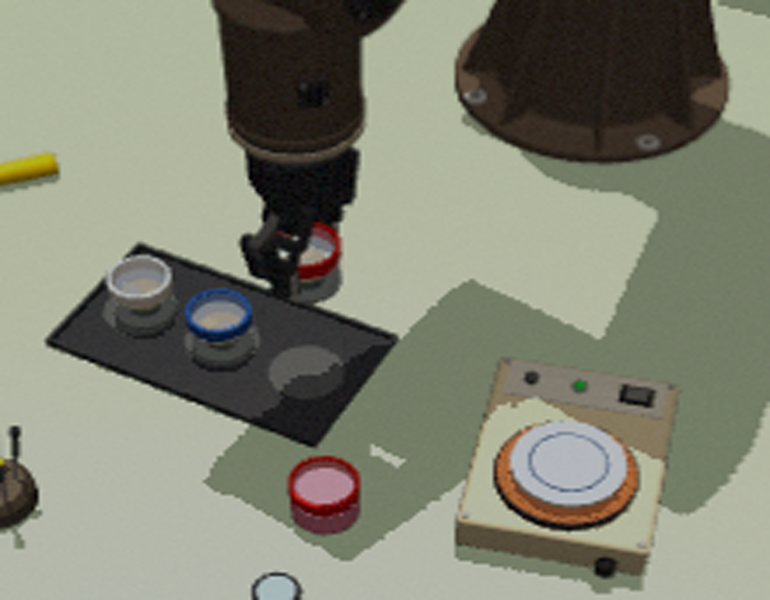

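```bash
python3 -m jog '[[1,0.003,-0.02,0,0,0,0],[1,0.007,-0.043,0,0,0,0],[1,0.008,-0.048,0,0,0,0],[1,0.008,-0.048,0,0,0,0],[1,0.008,-0.045,0,0,0,0]]'; python3 -m jog '[[1,0.005,-0.03,0,0,0,0],[1,0.002,-0.017,0,0,0,0],[1,0,0,0,0,0,0],[1,0,0,0,0,0,0],[1,0,0,0,0,0,0]]'
cat > look.py <<'E'
from h import *
import sys
n=sys.argv[1]
a=get_image("scene");b=get_image("top")
A=cv2.resize(a[120:270,300:480],None,fx=4,fy=4,interpolation=cv2.INTER_CUBIC)
cv2.imwrite(f"pics/s{n}.png",A[:,:,::-1]); 
B=cv2.resize(b[170:270,220:340],None,fx=5,fy=5,interpolation=cv2.INTER_CUBIC)
cv2.imwrite(f"pics/t{n}.png",B[:,:,::-1]); 
from scipy.spatial.transform import Rotation as Ro
s=state();p=s['tcp_pos'];q=s['ee_rot'];M=Ro.from_quat(q[[1,2,3,0]]).as_matrix();print(p,M.round(4),s['clock'],s['wrist_force'])
print("to plate",M.T@(np.array([.565,.178,p[2]])-p))
E
python3 look.py 7
```

```text
clock: 7.0
tcp_pos: [0.555, 0.1327, 0.1496]
ee_rot: [0.0, 0.999, -0.034, -0.001]
wrist_force: [0.4, -0.3, -0.9]
grip_width: 0.642
clock: 7.5
tcp_pos: [0.5653, 0.1759, 0.1508]
ee_rot: [0.0, 0.999, -0.035, -0.001]
wrist_force: [-0.9, 0.3, -1.5]
grip_width: 0.638
[0.56565464 0.17602376 0.15117034] [[ 9.975e-01 -7.000e-02 -5.000e-04]
 [-7.000e-02 -9.975e-01 -2.000e-04]
 [-5.000e-04  3.000e-04 -1.000e+00]] 7.6 [ 0.37632945  0.01230663 -1.29178941]
to plate [-7.91390670e-04 -1.92555972e-03 -1.25600219e-07]
```

View pics/s7.png

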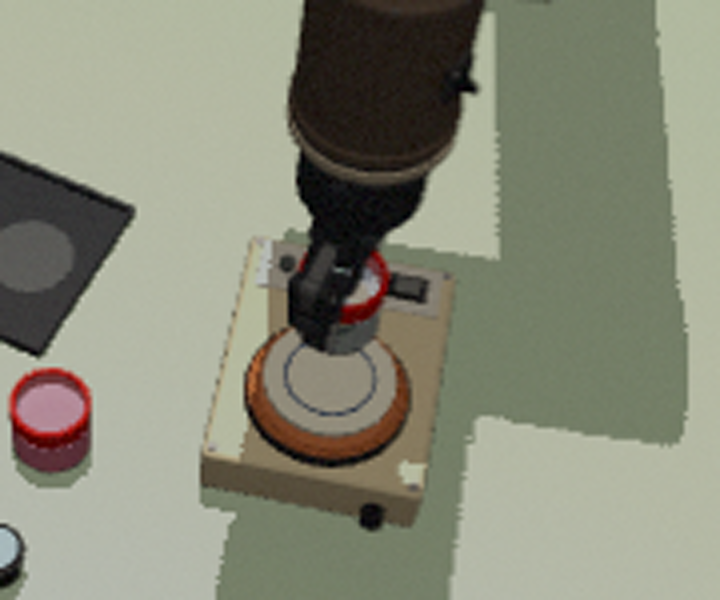

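View pics/t7.png

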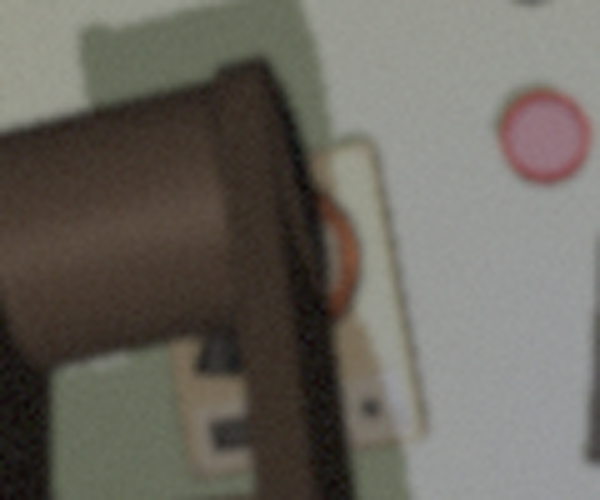

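```bash
python3 -m jog '[[1,-0.001,-0.002,0.01,0,0,0],[1,0,0,0.015,0,0,0],[1,0,0,0.015,0,0,0],[1,0,0,0.01,0,0,0],[1,0,0,0.008,0,0,0]]'; python3 -m jog '[[1,0,0,0,0,0,0],[1,0,0,0,0,0,0]]'; python3 look.py 8
```

```text
clock: 8.1
tcp_pos: [0.5646, 0.179, 0.0923]
ee_rot: [0.0, 0.999, -0.035, -0.0]
wrist_force: [-0.3, 0.3, -0.7]
grip_width: 0.639
clock: 8.3
tcp_pos: [0.5651, 0.1793, 0.0934]
ee_rot: [-0.0, 0.999, -0.034, 0.0]
wrist_force: [0.1, -0.1, -0.7]
grip_width: 0.639
[0.56540179 0.17939    0.09384673] [[ 9.976e-01 -6.870e-02  9.000e-04]
 [-6.870e-02 -9.976e-01  3.000e-04]
 [ 9.000e-04 -3.000e-04 -1.000e+00]] 8.4 [ 1.2287638  -0.27203438 -1.57748534]
to plate [-3.05295008e-04  1.41433135e-03 -6.98982174e-07]
```

View pics/s8.png

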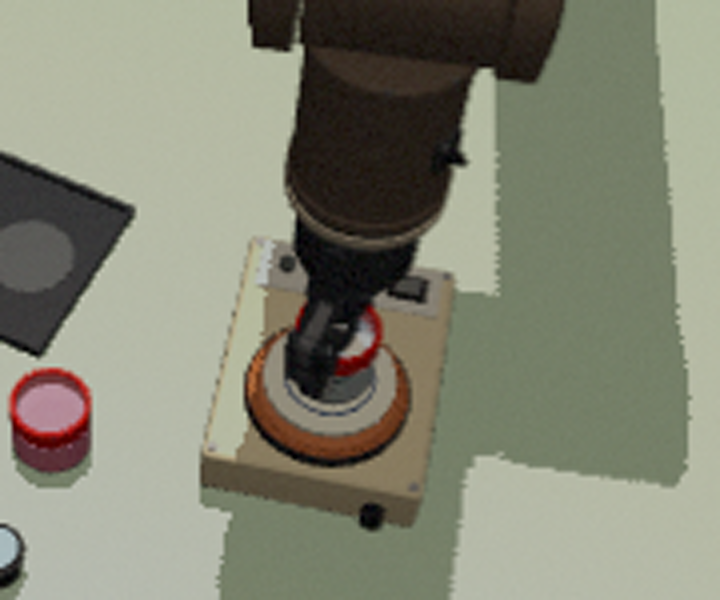

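```bash
python3 - <<'E'
from h import *
a=cv2.imread("pics/s8.png")
def dr(pts,col):
    p=((projm("scene",pts)-[300,120]+.5)*4-.5)
    cv2.polylines(a,[np.round(p).astype(int)],True,col,1)
dr(cyl(.567,.1792,.031,(.076,)),(255,0,0))
dr(cyl(.567,.1792,.028,(.085,)),(0,255,0))
dr(cyl(.567,.1792,.028,(.135,)),(0,255,255))
cv2.imwrite("pics/ov8.png",cv2.resize(a[230:500,180:460],None,fx=2.2,fy=2.2))
E
```

```text
(no output)
```

View pics/ov8.png

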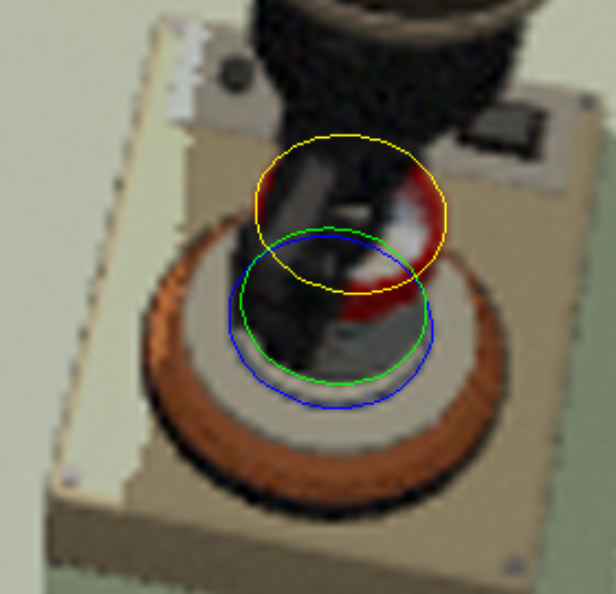

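```bash
python3 -m jog '[[1,0,0,0.004,0,0,0],[1,0,0,0.003,0,0,0],[1,0,0,0.002,0,0,0],[1,0,0,0.002,0,0,0],[1,0,0,0.002,0,0,0]]'; python3 -m jog '[[1,0,0,0.002,0,0,0],[1,0,0,0,0,0,0]]'
```

```text
clock: 8.9
tcp_pos: [0.565, 0.1793, 0.0804]
ee_rot: [-0.0, 0.999, -0.034, 0.0]
wrist_force: [-1.9, 0.0, 6.7]
grip_width: 0.645
clock: 9.1
tcp_pos: [0.565, 0.1793, 0.0784]
ee_rot: [-0.0, 0.999, -0.034, -0.0]
wrist_force: [-2.6, -0.7, 9.0]
grip_width: 0.648
```

```bash
python3 -m jog '[[1,0,0,0.0015,0,0,0],[1,0,0,0.0005,0,0,0]]'
```

```text
clock: 9.3
tcp_pos: [0.565, 0.1793, 0.0766]
ee_rot: [-0.0, 0.999, -0.034, 0.0]
wrist_force: [-3.6, -0.7, 13.6]
grip_width: 0.638
```

```bash
python3 -m jog '[[1,0,0,0.0015,0,0,0],[1,0,0,0,0,0,0]]'; python3 look.py 9
```

```text
clock: 9.5
tcp_pos: [0.5651, 0.1793, 0.0764]
ee_rot: [-0.0, 0.999, -0.034, 0.0]
wrist_force: [-9.7, -2.3, 32.7]
grip_width: 0.642
[0.56505117 0.17934118 0.07641135] [[ 9.976e-01 -6.870e-02  7.000e-04]
 [-6.870e-02 -9.976e-01  2.000e-04]
 [ 6.000e-04 -3.000e-04 -1.000e+00]] 9.6 [-8.85243271 -3.02313353 32.97427165]
to plate [ 4.11199020e-05  1.34152090e-03 -3.13664924e-07]
```

View pics/s9.png

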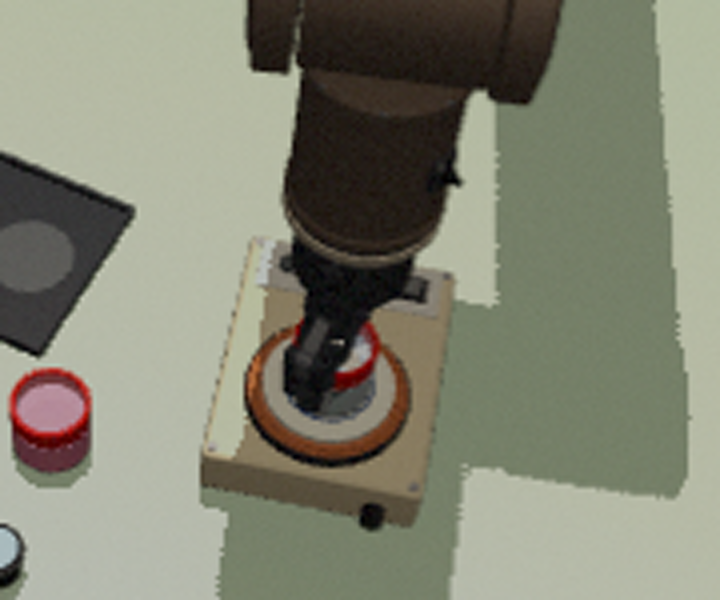

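Plate on its stop: force jumped to 33 N and z stalled at 0.0764. Drawing straight up slowly.

```bash
python3 -m jog '[[1,0,0,-0.002,0,0,0],[1,0,0,-0.003,0,0,0],[1,0,0,-0.004,0,0,0],[1,0,0,-0.004,0,0,0],[1,0,0,-0.004,0,0,0]]'; python3 -m jog '[[1,0,0,-0.004,0,0,0],[1,0,0,-0.004,0,0,0],[1,0,0,-0.004,0,0,0],[1,0,0,-0.004,0,0,0],[1,0,0,-0.004,0,0,0]]'; python3 -m jog '[[1,0,0,-0.004,0,0,0],[1,0,0,-0.004,0,0,0],[1,0,0,-0.004,0,0,0],[1,0,0,-0.004,0,0,0],[1,0,0,-0.004,0,0,0]]'; python3 look.py 10
```

```text
clock: 10.1
tcp_pos: [0.565, 0.1793, 0.0919]
ee_rot: [0.0, 0.999, -0.034, -0.0]
wrist_force: [-0.1, 0.0, -1.6]
grip_width: 0.642
clock: 10.6
tcp_pos: [0.565, 0.1793, 0.1121]
ee_rot: [0.0, 0.999, -0.034, 0.0]
wrist_force: [-0.6, 0.4, -1.6]
grip_width: 0.644
clock: 11.1
tcp_pos: [0.565, 0.1793, 0.1321]
ee_rot: [0.0, 0.999, -0.034, 0.0]
wrist_force: [-0.6, -0.4, -0.8]
grip_width: 0.642
[0.56534021 0.17937507 0.1323987 ] [[ 9.976e-01 -6.870e-02  8.000e-04]
 [-6.870e-02 -9.976e-01  2.000e-04]
 [ 8.000e-04 -3.000e-04 -1.000e+00]] 11.2 [ 0.17396547 -0.9396087  -1.6731758 ]
to plate [-2.44925006e-04  1.39519897e-03 -5.82390404e-07]
```

View pics/s10.png

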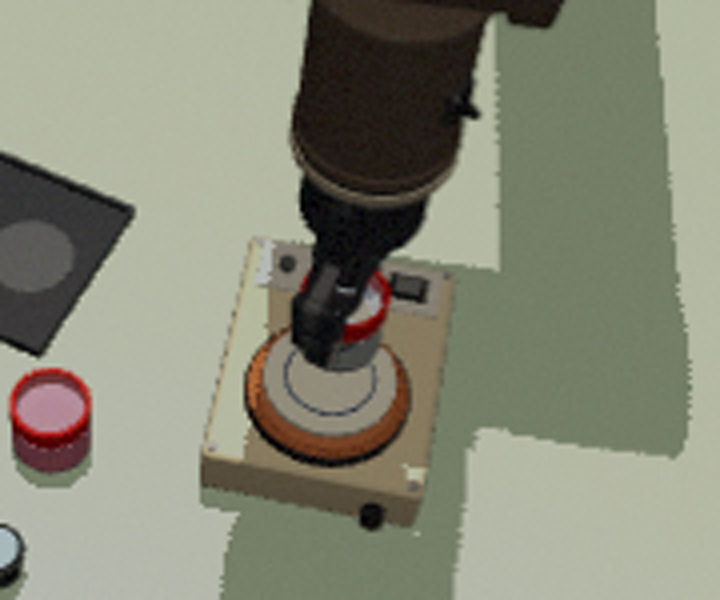

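```bash
for i in 1; do python3 -m jog '[[1,0,0,-0.004,0,0,0],[1,0,0,-0.004,0,0,0],[1,0,0,-0.004,0,0,0],[1,0,0,-0.004,0,0,0],[1,0,0,-0.004,0,0,0]]'; python3 -m jog '[[1,0,0,-0.004,0,0,0],[1,0,0,-0.004,0,0,0],[1,0,0,-0.004,0,0,0],[1,0,0,-0.004,0,0,0],[1,0,0,-0.004,0,0,0]]'; python3 -m jog '[[1,0,0,-0.004,0,0,0],[1,0,0,-0.004,0,0,0],[1,0,0,-0.004,0,0,0],[1,0,0,-0.004,0,0,0],[1,0,0,-0.004,0,0,0]]'; python3 -m jog '[[1,0,0,-0.004,0,0,0],[1,0,0,-0.004,0,0,0],[1,0,0,-0.004,0,0,0],[1,0,0,-0.004,0,0,0],[1,0,0,-0.003,0,0,0]]'; done; python3 -m jog '[[1,0,0,-0.001,0,0,0],[1,0,0,0,0,0,0],[1,0,0,0,0,0,0],[1,0,0,0,0,0,0],[1,0,0,0,0,0,0]]'; python3 look.py 11; python3 - <<'E'
from h import *
a=get_image("scene")
cv2.imwrite("pics/sfull.png",a[:,:,::-1])
yy,xx=np.mgrid[:400,:640]; I=a.astype(int); m=(I[...,0]-np.maximum(I[...,1],I[...,2])>50)&(np.hypot(xx-390,yy-172)<25)
print(np.c_[xx[m],yy[m]].min(0),np.c_[xx[m],yy[m]].max(0), projm("scene",cyl(.567,.1792,.028,(.2355,.2515))).min(0),projm("scene",cyl(.567,.1792,.028,(.2355,.2515))).max(0))
E
```

```text
clock: 11.7
tcp_pos: [0.565, 0.1793, 0.1522]
ee_rot: [-0.0, 0.999, -0.034, 0.0]
wrist_force: [0.2, -1.1, -1.1]
grip_width: 0.643
clock: 12.2
tcp_pos: [0.565, 0.1793, 0.1721]
ee_rot: [0.0, 0.999, -0.034, -0.0]
wrist_force: [0.6, 0.1, -0.6]
grip_width: 0.644
clock: 12.7
tcp_pos: [0.565, 0.1793, 0.1921]
ee_rot: [0.0, 0.999, -0.034, -0.0]
wrist_force: [0.4, 0.6, -1.3]
grip_width: 0.645
clock: 13.2
tcp_pos: [0.5651, 0.1793, 0.2112]
ee_rot: [-0.0, 0.999, -0.034, 0.0]
wrist_force: [-0.2, 0.7, -0.7]
grip_width: 0.644
clock: 13.7
tcp_pos: [0.5649, 0.1793, 0.2116]
ee_rot: [0.0, 0.999, -0.034, -0.0]
wrist_force: [-0.3, 0.2, -0.9]
grip_width: 0.642
[0.56495123 0.17928467 0.2117175 ] [[ 9.976e-01 -6.870e-02 -1.000e-04]
 [-6.870e-02 -9.976e-01 -0.000e+00]
 [-1.000e-04  0.000e+00 -1.000e+00]] 13.8 [ 0.31503589 -0.57073221 -1.81798785]
to plate [1.36900086e-04 1.27828492e-03 1.65977492e-08]
[379 168] [401 186] [377.06305679 164.37528428] [401.35388698 187.16430111]
```

View pics/s11.png

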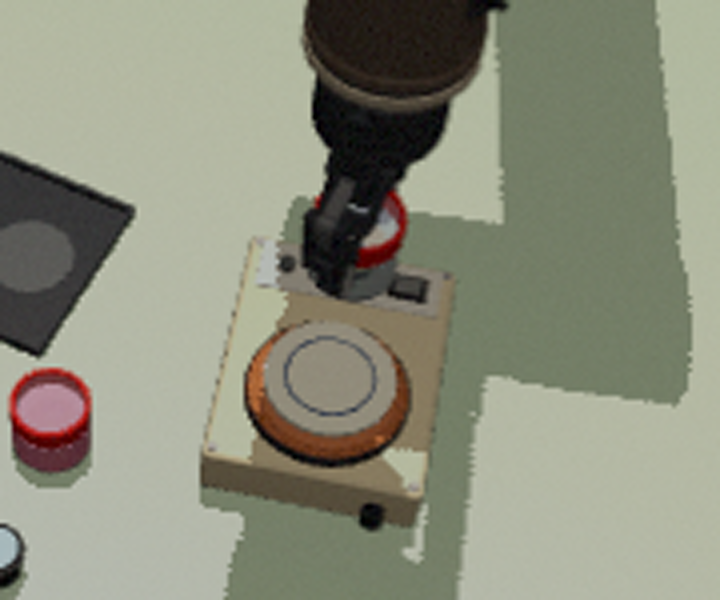

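View pics/sfull.png

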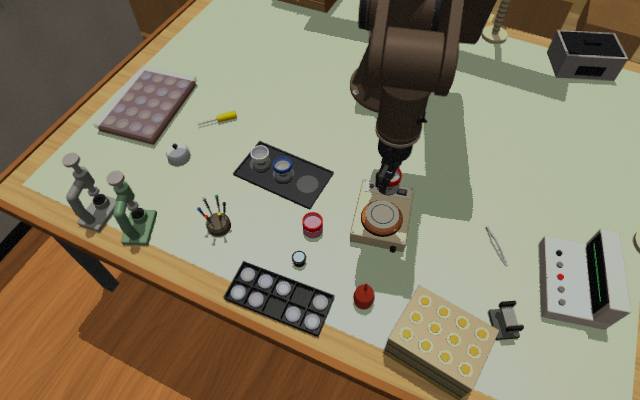

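```bash
python3 -c "
from workcell import *
print(state()['joint_velocities'],state()['clock']);print(sign_off())"
```

```text
[-0.00033459 -0.00247062  0.00037074  0.00090714 -0.00098949 -0.00057968] 13.85
the job is handed in; nothing more can be done
None
```

The red-lidded pot was pressed fully home on the demagnetiser plate, drawn straight up, and is still gripped above the plate. I handed the job in at 13.85 s. I could not confirm the coil run directly, because the gripper hid the green lamp in the pictures after the press.

- **Pick:** I took the red-lidded pot from the tray, not the pink look-alike standing outside it.
- **Press:** At the stop, the height stalled at TCP z 0.0764 and the force rose to 33 N. The plate was held there for a few tenths of a second. An overlay just before contact showed the pot within about 1 mm of the plate's centre.
- **Draw:** I raised the pot straight up at about 4 cm/s. You gave no figures for the coil's run time or the draw speed, so 4 cm/s was my own choice.
- **Final checks:**
  - The pot is level and steady, about 1 mm from the plate's axis, with about 12.7 cm of clear air under it.
  - The plate sprang back up, and the other pots and tools look undisturbed.
  - The two cameras disagreed by about 4 mm on the plate's x position. I used the mean, and the overlay (scene camera) agreed with it.

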